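# Hold the large clip open over the card's edge

## Robot

A 6-joint arm with a two-finger parallel gripper is mounted at the origin on the work surface. World frame = base frame: x ahead of the robot, y to its left, z up, the work surface at z = 0. Lengths are in m, angles in rad, forces in N, time in s.
With the tool pointing down it reaches from about 0.25 to 0.775 m from the base axis. Payload 4 kg.
Tool frame: the origin (TCP) lies between the finger pads; the fingertips stand 14 mm ahead of it and the grasp point (between the pads) lies 5 mm behind it; z points along the fingers, y is the line along which they close (so a half turn about z gives the same grasp; the last joint's range is limited). The gripper opens to 85 mm and grips with 20 to 120 N. Pads are 22 mm wide; open, the fingers measure 114 mm over their backs; the gripper's body (76 mm by 85 mm) begins 54 mm behind the grasp point. The pads swing forward as they close: fully open they stand 13 mm farther back than shut.
Start: joints at [1.17, 0.087, 1.371, -0, 1.684, -0.103], TCP at [0.161, 0.526, 0.245] pointing down, gripper open.
Joint ranges: [-3.1, 3.1], [-0.76, 2.03], [0.27, 2.55], [-1.08, 4.22], [0.17, 2.65], [-2.57, 2.57]. Speed limits (rad/s): [2.79, 2.79, 3.14, 3.14, 3.14, 3.14].

## Interface

Orientations are given as a rotation vector (axis times angle).
In Python, from plant import * gives the robot as it stands.
- The arm moves only by the tool jog_arm, never from a script. Its argument "targets" is a list of rows, each a list of 6 numbers: the shift along the tool's x, y, z in units of 20 cm (1.0 is 20 cm), then the turn, a rotation vector about the tool's x, y, z in units of pi/2 rad (1.0 is pi/2 rad). In form: [[x, y, z, wx, wy, wz], ...]. A call has 1 to 8 rows; each row is the pose to reach, as a shift and turn from the pose commanded when the call began, along the tool's axes at that moment; what a row does not reach only later rows make up. A row lasts 1/8 s, in which the tool goes at most 62.5 mm and 10.7 degrees, less where a joint would pass 70% of its speed; a pose out of reach is approached as far as the arm can. A call with a number of a shift or a turn outside -1 to 1 is refused whole. A call with a gripper value outside its range is refused whole. "jaw" is the opening, from 0 (shut) to 1 (fully open), set as the call begins (left out, the last holds). The fingers move at their own pace and stop on an object; the grip force is fixed at half the most. Time passes only in rows, so rows that repeat a pose let the fingers close. It gives the time, the measured TCP pose, the force, the opening and the grip force at its end, in the units of the state.
- sense(): the state, without advancing time (a new reading comes with each control period).
- camera(name): name is "side" or "top"; returns (picture, depth): 384x512x3 uint8, red, green, blue; 384x512 float32, m along the optical axis (not along the pixel's ray), 0 where there is no reading.
- camera_info(name): a dict with "mtx" (3x3 intrinsics, pixels), "k1" (the pictures are not rectified: a ray, as slopes to the right and down, at radius r is drawn at 1 + k1 r^2 times it, then the intrinsics apply), "view" (4x4, takes a point from world to camera coordinates). Camera axes: x right, y up, looking along -z (the intrinsics and any distortion apply to the point x, -y, -z); pixel columns grow to the right and rows downward; lengths in m; the calibration is good to about 2 mm. A picture is of the moment at which its call begins. camera_info takes no time and is no camera call.
- sign_off(): hands the job in; it is judged then, once.
The state is a dict: "clock": time; "joint_pos": joint angles; "joint_vel": joint speeds; "joint_torque": joint torques, N m; "ee_pos": TCP position; "orientation": TCP orientation; "contact_force": force on the tool from outside, world axes, zero at the start; "wrist_torque": the same for the moment, N m; "opening": opening from 0.0 (shut) to 1.0 (fully open); "grasp_force": force on a finger pad.
Only numpy, scipy, OpenCV 4.12 (cv2) and the standard library are available. Lean on these libraries where they do the work, as an engineer would, in place of code of your own. Each camera call takes 0.05 s, during which the arm holds its last target. There are 200 camera calls.

## Task

Take the larger of the two spring clips off the metal rail and hold it squeezed wide open around the middle of the top edge of the card that stands in the wooden holder: in line with the edge, one jaw hanging well down on each side and no part of the clip touching the card, so that somebody can slip a photo in beside it. Finish while still holding the clip gaping there in the gripper: do not let go of it or let it close. Do not push the card about, and leave the small clip, mug, mouse and plant where they are.

Things in the scene. Friction and masses are not known exactly. Their poses are not given: they have to be found in the camera images.
- clip: The larger of two like spring clips, dark steel jaws, bright handles, 50 mm wide (its x), 70 g. Starts astride the rail, jaws down, handles up. Origin: middle of its spine, between two hinge pins at y = +-7 mm; y from jaw to jaw, z up. The spine is 50 x 18 x 6 mm, its underside 4 mm below the origin resting on the rail's top. The jaws reach 36 mm below the origin; their lips bite the rail.
- clip_handles (a point): Point 27 mm above the clip's origin, midway between its two flat handles (28 mm wide along x, 3 mm thick, rising from the pins to 44 mm above the origin). At rest they spread apart upward, 44 mm over their outsides at the top. Pinch them together along the clip's y to open the jaws; each needs about 5 N to start, 12 N at the stop. Let go, it springs shut. Axes as the clip's.
- clip_left (a joint): Opening angle of each half of the larger clip (rad; both halves always move alike): 0 biting the 5 mm rail, -0.065 lips shut, 0.30 squeezed to its stop, where the handles stand parallel, 17 mm over their outsides, their tops 46 mm above the origin, and the lips gape 25 mm.
- small_clip: The smaller spring clip of the same make, 28 mm wide, its handles rise 31 mm above its origin (between its pins). It sits on the same rail, 80 to 110 mm from the larger one, at either end. Not to be moved.
- rail: Fixed clip rail: an aluminium strip 200 mm long (its x), 5 mm thick (its y), standing on edge with its top 70 mm above the desk, in a wooden foot 210 x 50 x 18 mm. Origin: centre of the foot's underside, z up.
- card: A stiff pale card with a landscape print, 150 mm wide (its x) and 4 mm thick (its y), upright in a heavy wooden holder 170 x 80 x 22 mm, loose on the desk, 0.9 kg in all. Its top edge is level, 130 mm above the desk. Origin: centre of the holder's underside, z up.
- card_edge (a point): Middle of the card's top edge, 130 mm above the desk; axes as the card's.
- mug: White mug, 80 mm across, 92 mm high; origin at the centre of its underside. Bystander.
- mouse: Black computer mouse, 110 x 62 x 36 mm; origin at the centre of its underside. Bystander.
- pot: Small plant in a brass-coloured pot, 92 mm across, about 125 mm high; origin at the centre of its underside. Bystander.
Mind the look-alikes: they are no part of the job. Leave any purple look-alike of the card alone.

How it is judged:
By the outcome, as a careful person would: the job done as asked, in the order asked, and still so for the second after the job is handed in, while the arm keeps its last pose, push and grip.
It also fails if it takes over 40 s, if anything falls off the work surface, if the arm or the gripper's body presses on something with over 40 N, if the wrist force passes 120 N, or if a joint passes its speed limit or range.

## Working session

There is one attempt and no reset: what is moved stays moved. The work goes in short steps, Python scripts to look and compute and a tool call to move; the robot and the scene stay as the last step left them, time stands still between calls to the robot, and variables do not carry over. Pictures are saved under pics/ and viewed, at most 10 in all, crops included, and the job is handed in when it is done.

Besides the shell and the picture viewer there is one more tool, called after "Request:" by a JSON object that holds its "name" and its "arguments", one argument or row to a line. jog_arm: Moves the arm, as the interface text tells. Its arguments: {"type":"object","properties":{"targets":{"type":"array"},"jaw":{"type":"number"}},"required":["targets"]}

```bash
mkdir -p pics; ls; cat > h.py <<'E'
import numpy as np, cv2
from plant import *
def grab(n):
    im,d=camera(n); np.savez(f'/tmp/{n}.npz',im=im,d=d); return im,d
def load(n):
    z=np.load(f'/tmp/{n}.npz'); return z['im'],z['d']
def deproj(n,uv,depth):
    ci=camera_info(n); K=np.array(ci['mtx']); V=np.array(ci['view'])
    uv=np.atleast_2d(np.asarray(uv,float)); k1=ci['k1']
    xd=np.c_[(uv[:,0]-K[0,2])/K[0,0],(uv[:,1]-K[1,2])/K[1,1]]
    x=xd.copy()
    for _ in range(20): x=xd/(1+k1*(x**2).sum(1,keepdims=True))
    d=np.asarray(depth,float).reshape(-1)
    P=np.c_[x[:,0]*d,-x[:,1]*d,-d]
    return (P-V[:3,3])@V[:3,:3]
def proj(n,P):
    ci=camera_info(n); K=np.array(ci['mtx']); V=np.array(ci['view'])
    C=np.atleast_2d(P)@V[:3,:3].T+V[:3,3]; x=np.c_[C[:,0],-C[:,1]]/-C[:,2:]
    x=x*(1+ci['k1']*(x**2).sum(1,keepdims=True)); return x*[K[0,0],K[1,1]]+[K[0,2],K[1,2]]
def cloud(n):
    im,d=load(n); v,u=np.nonzero(d>0); return deproj(n,np.c_[u,v],d[v,u]),im[v,u],np.c_[u,v]
E
python3 - <<'E'
from h import *
for n in('side','top'):
    im,d=grab(n); cv2.imwrite(f'pics/{n}0.png',im[:,:,::-1])
    ci=camera_info(n); V=np.array(ci['view']); print(n,ci['mtx'],ci['k1'],-V[:3,:3].T@V[:3,3],V[:3,:3].round(2).tolist(),(d>0).mean())
print(sense())
E
```

```text
pics
side [[367.79331878   0.         251.71399667]
 [  0.         367.79331878 188.14414206]
 [  0.           0.           1.        ]] 0.008244673118207086 [0.39913241 0.59282705 0.85766176] [[-0.97, -0.23, -0.0], [0.17, -0.74, 0.65], [-0.15, 0.63, 0.76]] 0.9960479736328125
top [[448.93846205   0.         250.75022955]
 [  0.         448.93846205 189.14410305]
 [  0.           0.           1.        ]] -0.17630935476226547 [ 0.44230875 -0.04259773  1.15039643] [[-0.01, -1.0, -0.01], [1.0, -0.01, 0.09], [-0.09, -0.01, 1.0]] 0.9959716796875
{'clock': 0.1, 'joint_pos': array([ 1.16991411e+00,  8.79111748e-02,  1.37213416e+00, -5.30190391e-05,
        1.68359688e+00, -1.03105933e-01]), 'joint_vel': array([-0.00042816, -0.00259959, -0.00323232, -0.00191291,  0.00182555,
        0.00104553]), 'joint_torque': array([ 1.50656731e-03, -3.53011000e+01, -3.14220428e+01, -2.43681843e-04,
        7.93289684e-03,  4.05340273e-06]), 'ee_pos': array([0.16122293, 0.52539255, 0.24422396]), 'orientation': array([-0.46596039, -3.10637818,  0.00313794]), 'contact_force': array([ 0.16826432, -0.18314437,  0.08215255]), 'wrist_torque': array([-0.01237134, -0.03715824,  0.0112101 ]), 'grasp_force': 0.0, 'opening': 0.9982263342530124}
```

View pics/side0.png

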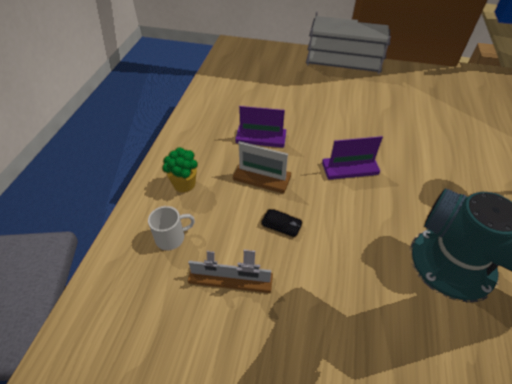

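View pics/top0.png

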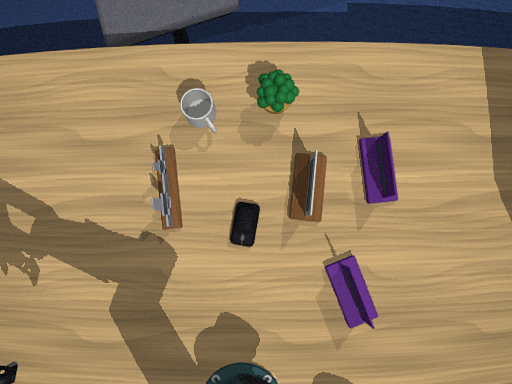

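The side picture shows the wooden-holder card at (262,165), with purple look-alikes at (261,125) and (352,157). On the rail are clips at (210,262) and (249,262), and the right one looks larger. The top picture shows the rail at (168,187), with clips at (159,167) and (161,203), the card at (308,187) and the mouse at (245,223).

```bash
python3 - <<'E'
from h import *
im,d=load('side'); a=cv2.resize(im[235:300,180:285],None,fx=5,fy=5,interpolation=cv2.INTER_CUBIC)
im2,_=load('top'); b=cv2.resize(im2[140:235,145:190],None,fx=6,fy=6,interpolation=cv2.INTER_CUBIC)
c=np.zeros((600,800,3),np.uint8); c[:325,:525]=a; c[:570,530:800]=b; cv2.imwrite('pics/crop1.png',c[:,:,::-1])
for n in('side','top'):
    P,C,uv=cloud(n)
    r=(P[:,0]>.25)&(P[:,0]<.65)&(P[:,1]>.08)&(P[:,1]<.26)&(P[:,2]>.03)&(P[:,2]<.16)
    print(n,'rail area',r.sum())
    for lo,hi in((.055,.075),(.078,.125)):
        q=r&(P[:,2]>lo)&(P[:,2]<hi); Q=P[q]; 
        if lo>.07:
            o=np.argsort(Q[:,0]); 
            for i in o[::max(1,len(o)//40)]: print(uv[q][i],Q[i].round(4))
        else: print(lo,np.percentile(Q,[2,50,98],axis=0).round(3).tolist(), np.polyfit(Q[:,0],Q[:,1],1))
    q=(P[:,0]>.25)&(P[:,0]<.65)&(P[:,1]>-.26)&(P[:,1]<-.1)&(P[:,2]>.04)&(C.max(1).astype(int)-C.min(1)<120)
    Q=P[q]; t=Q[Q[:,2]>.115]
    print('card',len(Q),len(t),np.percentile(Q,[1,50,99],axis=0).round(3).tolist(), np.percentile(t,[1,50,99],axis=0).round(3).tolist(),np.polyfit(t[:,0],t[:,1],1))
E
```

```text
side rail area 1123
0.055 [[0.457, 0.172, 0.055], [0.552, 0.187, 0.067], [0.646, 0.197, 0.075]] [0.1022317  0.13018822]
[253 269] [0.4928 0.1905 0.0918]
[251 267] [0.4953 0.1994 0.116 ]
[251 269] [0.4966 0.1943 0.0971]
[253 263] [0.4975 0.1705 0.0829]
[253 260] [0.4985 0.1661 0.0889]
[253 254] [0.4996 0.1616 0.1085]
[253 251] [0.5003 0.1585 0.1166]
[249 269] [0.5011 0.1952 0.0967]
[251 262] [0.5023 0.1704 0.0855]
[251 257] [0.5033 0.1662 0.101 ]
[251 253] [0.5043 0.1617 0.1114]
[247 268] [0.5052 0.1973 0.1035]
[250 256] [0.5063 0.1637 0.1003]
[246 268] [0.5072 0.1988 0.1054]
[249 256] [0.5084 0.1651 0.1018]
[248 263] [0.5093 0.1718 0.0802]
[248 258] [0.5103 0.1675 0.0959]
[244 267] [0.5113 0.2005 0.1112]
[244 268] [0.5122 0.1977 0.1013]
[243 266] [0.5132 0.2018 0.1173]
[246 262] [0.5142 0.1719 0.0832]
[246 258] [0.5151 0.1675 0.094 ]
[246 253] [0.5162 0.1625 0.1081]
[242 268] [0.5172 0.1971 0.098 ]
[241 267] [0.5183 0.2009 0.1089]
[244 261] [0.5192 0.1713 0.0849]
[244 255] [0.5205 0.1649 0.1014]
[243 260] [0.5216 0.171  0.0881]
[243 251] [0.5231 0.1631 0.1154]
[212 265] [0.5899 0.198
[... 1609 characters left out ...]
0.5212 0.1721 0.0815]
[161 197] [0.524  0.1874 0.0785]
[160 173] [0.5825 0.1903 0.0788]
[154 169] [0.5895 0.2003 0.1005]
[165 168] [0.5911 0.1731 0.103 ]
[155 168] [0.5923 0.1986 0.0973]
[157 168] [0.5938 0.1962 0.0864]
[156 167] [0.5949 0.1965 0.0958]
[154 166] [0.5967 0.2003 0.1008]
[153 165] [0.5984 0.2015 0.106 ]
[155 165] [0.5994 0.1984 0.0986]
[153 164] [0.6014 0.2025 0.102 ]
[156 164] [0.6028 0.1976 0.0917]
[155 163] [0.6043 0.1986 0.0979]
[157 163] [0.6059 0.1962 0.0871]
[164 161] [0.6077 0.1753 0.1051]
card 460 187 [[0.336, -0.259, 0.043], [0.535, -0.174, 0.104], [0.623, -0.164, 0.134]] [[0.341, -0.259, 0.116], [0.541, -0.175, 0.13], [0.624, -0.164, 0.134]] [ 0.24958201 -0.31412816]
```

View pics/crop1.png

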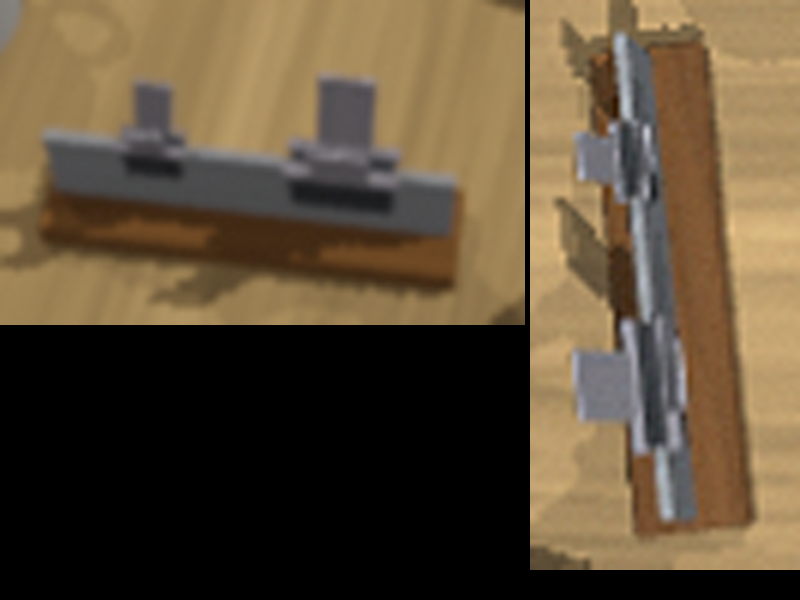

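The crop confirms it. The clip at side (249,262) / top (161,203) is the larger, with wider and taller handles than the one at (210,262). The card is the pale one in the wooden holder at side (262,165), not the purple ones. Next I'll fit the clip and card precisely.

```bash
python3 - <<'E'
from h import *
for n in('side','top'):
    P,C,uv=cloud(n)
    t=np.arctan(.104); u=np.array([np.cos(t),np.sin(t)]); v=np.array([-u[1],u[0]]); o=np.array([.509,.180])
    a=(P[:,:2]-o)@u; b=(P[:,:2]-o)@v
    for s in(1,-1):
        q=(abs(a)<.03)&(s*b>.006)&(s*b<.03)&(P[:,2]>.09)&(P[:,2]<.122)
        f=np.polyfit(P[q,2]-.074,b[q],1); print(n,'handle',s,q.sum(),'b(z=34mm)',np.polyval(f,.034).round(4),'slope',f[0].round(3),'a',np.percentile(a[q],[1,99]).round(4),'ztop',P[q,2].max().round(4))
    rr=(abs(a-.04)<.01)|((a<-.03)&(a>-.06)); rr&=(abs(b)<.008)&(P[:,2]>.066)&(P[:,2]<.075)
    print('rail top',rr.sum(),np.median(b[rr]).round(4),np.median(P[rr,2]).round(4),np.polyfit(a[rr],b[rr],1).round(4))
    q=(P[:,0]>.43)&(P[:,0]<.66)&(P[:,1]>-.23)&(P[:,1]<-.1)&(P[:,2]>.045)&(P[:,2]<.14)
    Q=P[q]; 
    for lo in(.05,.07,.09,.11,.125):
        t=Q[(Q[:,2]>lo)&(Q[:,2]<lo+.02)]
        if len(t)<8: continue
        f=np.polyfit(t[:,0],t[:,1],1); r=t[:,1]-np.polyval(f,t[:,0]); t=t[abs(r)<.006]; f=np.polyfit(t[:,0],t[:,1],1)
        print('card',lo,len(t),'x',t[:,0].min().round(4),t[:,0].max().round(4),'slope',f[0].round(4),'y(.537)',np.polyval(f,.537).round(4),'ztop',np.percentile(t[:,2],98).round(4))
    q=(P[:,0]>.43)&(P[:,0]<.66)&(P[:,1]>-.25)&(P[:,1]<-.1)&(abs(P[:,2]-.022)<.005)
    print('holder',q.sum(),cv2.minAreaRect((P[q,:2]*1000).astype(np.float32)))
s=sense(); from scipy.spatial.transform import Rotation as R
print(R.from_rotvec(s['orientation']).as_matrix().round(3))
E
```

```text
side handle 1 45 b(z=34mm) 0.0186 slope 0.268 a [-0.0145  0.012 ] ztop 0.1179
side handle -1 117 b(z=34mm) -0.0169 slope -0.307 a [-0.0142  0.0123] ztop 0.1194
rail top 50 0.0003 0.0684 [0.0026 0.0003]
card 0.05 220 x 0.4772 0.6242 slope -0.11 y(.537) -0.1694 ztop 0.0691
card 0.07 233 x 0.4762 0.6238 slope -0.1122 y(.537) -0.1697 ztop 0.0897
card 0.09 239 x 0.4771 0.6231 slope -0.1117 y(.537) -0.17 ztop 0.1098
card 0.11 273 x 0.4762 0.625 slope -0.1113 y(.537) -0.1705 ztop 0.1289
card 0.125 79 x 0.4764 0.6226 slope -0.1142 y(.537) -0.1714 ztop 0.13
holder 619 ((551.4303588867188, -169.74472045898438), (78.08159637451172, 169.32040405273438), 85.00658416748047)
top handle 1 80 b(z=34mm) 0.0156 slope 0.342 a [-0.0139  0.0102] ztop 0.1208
top handle -1 32 b(z=34mm) -0.0177 slope -0.369 a [-0.0163  0.0105] ztop 0.1202
rail top 41 -0.0012 0.0699 [ 0.0035 -0.0013]
card 0.05 63 x 0.4748 0.6238 slope -0.1098 y(.537) -0.1704 ztop 0.069
card 0.07 53 x 0.4768 0.6228 slope -0.1142 y(.537) -0.1703 ztop 0.0896
card 0.09 70 x 0.4761 0.6249 slope -0.1147 y(.537) -0.1706 ztop 0.1091
card 0.11 113 x 0.475 0.6249 slope -0.1175 y(.537) -0.1718 ztop 0.13
card 0.125 136 x 0.475 0.6249 slope -0.1146 y(.537) -0.1725 ztop 0.1343
holder 1672 ((549.6825561523438, -174.0175323486328), (80.83709716796875, 170.6082305908203), 83.52362823486328)
[[-0.956  0.293 -0.001]
 [ 0.293  0.956 -0.002]
 [ 0.    -0.002 -1.   ]]
```

Clip origin is at (0.508, 0.1795) with yaw +0.107, its handle tops measured at about 0.119 m (expected 0.118). The card edge is at (0.550, -0.174, 0.130) with yaw -0.114. Moving now.

Request:
{"name": "jog_arm", "arguments": {
  "targets": [
    [-0.2, -0.1, 0, 0, 0, -0.06],
    [-0.45, -0.23, 0, 0, 0, -0.13],
    [-0.7, -0.37, 0, 0, 0, -0.2],
    [-0.9, -0.47, 0, 0, 0, -0.25],
    [-0.95, -0.5, 0, 0, 0, -0.258],
    [-0.95, -0.5, 0, 0, 0, -0.258]
  ],
  "jaw": 1
}}

```text
clock: 0.85
ee_pos: [0.3137, 0.3743, 0.245]
orientation: [0.166, -3.136, -0.0]
contact_force: [-0.5, -0.3, -0.6]
opening: 1.0
grasp_force: 0.0
```

```bash
cat >> h.py <<'E'
from scipy.spatial.transform import Rotation as Rr
def go(x,y,z,yaw):
    "tool shift/turn in move units to TCP x,y,z, tool down, tool y axis at yaw+pi/2"
    s=sense(); R0=Rr.from_rotvec(s['orientation']); c,sn=np.cos(yaw),np.sin(yaw)
    R1=Rr.from_matrix(np.array([[-c,-sn,0],[-sn,c,0],[0,0,-1]]))
    t=R0.inv().apply(np.array([x,y,z])-s['ee_pos'])/.2; w=(R0.inv()*R1).as_rotvec()/(np.pi/2)
    print(s['clock'],s['ee_pos'].round(4),t.round(4),w.round(4),s['opening'],s['grasp_force'],s['contact_force'].round(2))
E
python3 -c "
from h import *
go(.508,.1795,.19,.107)"
```

```text
0.85 [0.3137 0.3743 0.245 ] [-0.8637 -1.0709  0.2739] [ 0.0002 -0.0006 -0.0009] 1.0004017854152067 0.0 [-0.51 -0.3  -0.63]
```

Request:
{"name": "jog_arm", "arguments": {
  "targets": [
    [-0.17, -0.2, 0.02, 0, 0, 0],
    [-0.34, -0.4, 0.06, 0, 0, 0],
    [-0.51, -0.6, 0.12, 0, 0, 0],
    [-0.68, -0.8, 0.18, 0, 0, 0],
    [-0.8, -0.94, 0.22, 0, 0, 0],
    [-0.86, -0.99, 0.25, 0, 0, 0],
    [-0.86, -1.0, 0.25, 0, 0, 0],
    [-0.86, -1.0, 0.25, 0, 0, 0]
  ]
}}

```text
clock: 1.85
ee_pos: [0.5054, 0.1955, 0.1957]
orientation: [0.171, -3.137, -0.001]
contact_force: [-0.0, -0.6, -0.5]
opening: 1.0
grasp_force: 0.0
```

```bash
python3 -c "
from h import *
go(.508,.1795,.13,.107)
go(.508,.1795,.098,.107)"
```

```text
1.85 [0.5054 0.1955 0.1957] [-0.0043 -0.0811  0.3282] [ 0.0006 -0.      0.0014] 0.9999138146642587 0.0 [-0.02 -0.59 -0.5 ]
1.85 [0.5054 0.1955 0.1957] [-0.0043 -0.0812  0.4882] [ 0.0006 -0.      0.0014] 0.9999138146642587 0.0 [-0.02 -0.59 -0.5 ]
```

Request:
{"name": "jog_arm", "arguments": {
  "targets": [
    [-0.004, -0.08, 0, 0, 0, 0.001],
    [-0.004, -0.081, 0.1, 0, 0, 0.001],
    [-0.004, -0.081, 0.25, 0, 0, 0.001],
    [-0.004, -0.081, 0.38, 0, 0, 0.001],
    [-0.004, -0.081, 0.45, 0, 0, 0.001],
    [-0.004, -0.081, 0.488, 0, 0, 0.001],
    [-0.004, -0.081, 0.488, 0, 0, 0.001]
  ]
}}

```text
clock: 2.72
ee_pos: [0.5088, 0.178, 0.098]
orientation: [-0.166, 3.137, 0.0]
contact_force: [0.4, 0.3, 1.3]
opening: 0.999
grasp_force: 0.0
```

```bash
python3 - <<'E'
from h import *
go(.508,.1795,.098,.107)
out=[]
for n,(x,y,s) in dict(side=(205,205,80),top=(125,170,70)).items():
    im,d=grab(n); out.append(cv2.resize(im[y:y+s,x:x+s],(400,400),interpolation=cv2.INTER_CUBIC))
cv2.imwrite('pics/pre.png',np.hstack(out)[:,:,::-1])
E
```

```text
2.725 [0.5088 0.178  0.098 ] [ 0.0031  0.0077 -0.0001] [ 0.      0.0002 -0.0006] 0.9992346525323371 0.0 [0.37 0.25 1.31]
```

View pics/pre.png

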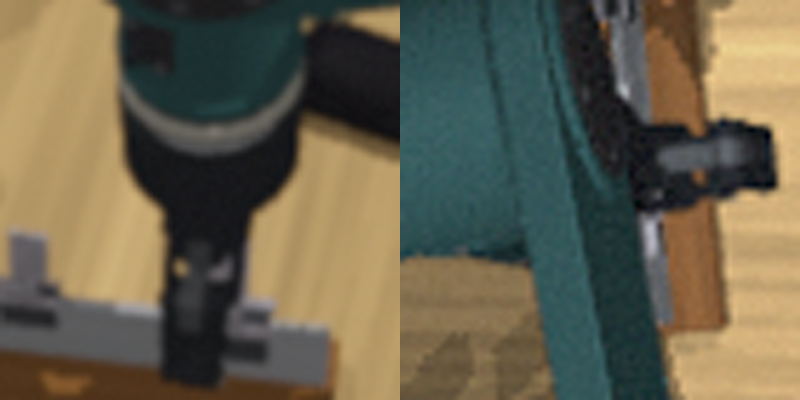

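The side crop shows the gripper finger in front of the handles, with the jaw visible at the right; the top view is mostly hidden by the arm. The fingers straddle the clip. I'll trim 1.5 mm in y and close in two steps.

Request:
{"name": "jog_arm", "arguments": {
  "targets": [
    [0.003, 0.0075, 0, 0, 0, 0],
    [0.003, 0.0075, 0, 0, 0, 0],
    [0.003, 0.0075, 0, 0, 0, 0],
    [0.003, 0.0075, 0, 0, 0, 0],
    [0.003, 0.0075, 0, 0, 0, 0]
  ],
  "jaw": 0.5
}}

```text
clock: 3.45
ee_pos: [0.5083, 0.1795, 0.0984]
orientation: [-0.166, 3.136, 0.0]
contact_force: [-1.5, -0.1, 3.8]
opening: 0.504
grasp_force: 5.5
```

Request:
{"name": "jog_arm", "arguments": {
  "targets": [
    [0, 0, 0, 0, 0, 0],
    [0, 0, 0, 0, 0, 0],
    [0, 0, 0, 0, 0, 0],
    [0, 0, 0, 0, 0, 0],
    [0, 0, 0, 0, 0, 0],
    [0, 0, 0, 0, 0, 0]
  ],
  "jaw": 0
}}

```text
clock: 4.2
ee_pos: [0.5092, 0.1799, 0.1006]
orientation: [-0.166, 3.133, 0.002]
contact_force: [-2.2, -0.5, 11.8]
opening: 0.169
grasp_force: 60.9
```

Closed with 61 N at about the handle stop. Now I'll lift straight up.

Request:
{"name": "jog_arm", "arguments": {
  "targets": [
    [0, 0, -0.04, 0, 0, 0],
    [0, 0, -0.1, 0, 0, 0],
    [0, 0, -0.18, 0, 0, 0],
    [0, 0, -0.28, 0, 0, 0],
    [0, 0, -0.38, 0, 0, 0],
    [0, 0, -0.47, 0, 0, 0],
    [0, 0, -0.5, 0, 0, 0],
    [0, 0, -0.5, 0, 0, 0]
  ]
}}

```text
clock: 5.2
ee_pos: [0.508, 0.1795, 0.1981]
orientation: [-0.166, 3.137, 0.0]
contact_force: [-0.3, 0.7, -1.0]
opening: 0.173
grasp_force: 59.9
```

```bash
python3 - <<'E'
from h import *
go(.55,-.174,.23,-.114)
out=[]
for n in ('side','top'):
    im,d=grab(n); p=proj(n,[.508,.18,.17])[0].astype(int); print(n,p)
    x,y=p-40; out.append(cv2.resize(im[y:y+80,x:x+80],(400,400),interpolation=cv2.INTER_CUBIC))
cv2.imwrite('pics/lift.png',np.hstack(out)[:,:,::-1])
E
```

```text
5.2 [0.508  0.1795 0.1981] [-0.022  -1.7797 -0.16  ] [1.0e-04 4.0e-04 1.4e-01] 0.1726539930444969 59.911656975746155 [-0.29  0.67 -1.04]
side [247 245]
top [155 201]
```

View pics/lift.png

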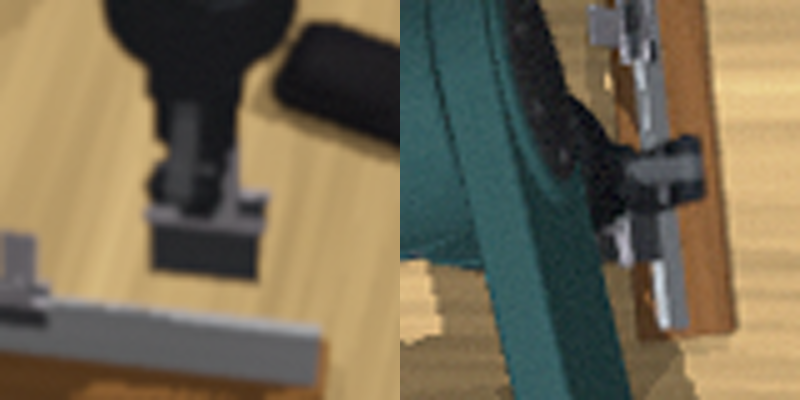

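The side crop shows the clip lifted clear of the rail with its dark jaw at crop (150-262, 215-280), sitting level, and the small clip still on the rail. I'll measure the clip's pose in the tool frame.

```bash
cat >> h.py <<'E'
def clipin(n,lo=-.01,hi=.09):
    s=sense(); R0=Rr.from_rotvec(s['orientation']); P,C,uv=cloud(n)
    L=R0.inv().apply(P-s['ee_pos']); q=(abs(L[:,0])<.05)&(abs(L[:,1])<.03)&(L[:,2]>lo)&(L[:,2]<hi); return L[q],C[q],uv[q]
E
python3 - <<'E'
from h import *
for n in('side','top'):
    L,C,uv=clipin(n)
    for z in np.arange(.004,.08,.004):
        t=L[abs(L[:,2]-z)<.002]
        if len(t)>2: print(n,z.round(3),len(t),'x',np.percentile(t[:,0],[0,3,97,100]).round(4),'y',np.percentile(t[:,1],[5,50,95]).round(4))
E
```

```text
side 0.004 9 x [-0.0068 -0.0062  0.0125  0.013 ] y [0.0102 0.0206 0.0217]
side 0.008 6 x [-0.012  -0.0117  0.0124  0.0133] y [0.0001 0.0149 0.02  ]
side 0.012 7 x [-0.0121 -0.0117  0.0133  0.0134] y [0.0002 0.0143 0.0147]
side 0.016 3 x [0.0107 0.0109 0.0134 0.0135] y [-0.0021  0.0093  0.0096]
side 0.02 8 x [-0.0176 -0.0116  0.0256  0.0265] y [-0.0048  0.0029  0.0102]
side 0.024 74 x [-0.0265 -0.0241  0.026   0.0266] y [-0.0066  0.0078  0.0114]
side 0.028 27 x [-0.0262 -0.0253  0.0268  0.0276] y [-0.005   0.0109  0.0119]
side 0.032 28 x [-0.0242 -0.0225  0.0224  0.0239] y [0.0096 0.0106 0.0128]
side 0.036 30 x [-0.0244 -0.0223  0.0204  0.024 ] y [0.0097 0.0112 0.0135]
side 0.04 30 x [-0.0244 -0.0242  0.0241  0.0242] y [0.0111 0.0122 0.0137]
side 0.044 31 x [-0.0242 -0.0221  0.0244  0.0245] y [0.0115 0.0132 0.015 ]
side 0.048 31 x [-0.0241 -0.0241  0.0226  0.0246] y [0.0124 0.0145 0.0157]
side 0.052 24 x [-0.0221 -0.0205  0.0233  0.0246] y [0.0138 0.0152 0.0168]
side 0.056 33 x [-0.0243 -0.0239  0.0224  0.0247] y [0.014  0.0158 0.0173]
side 0.06 23 x [-0.0218 -0.0206  0.0234  0.0248] y [0.0151 0.0165 0.0177]
side 0.064 4 x [-0.0132 -0.0126  0.0089  0.0093] y [0.0161 0.0163 0.0171]
top 0.02 8 x [0.0114 0.0117 0.0236 0.024 ] y [-0.0082 -0.0042  0.0026]
top 0.024 31 x [0.0114 0.0121 0.0268 0.0272] y [-0.0098 -0.0036  0.0041]
top 0.028 9 x [0.0123 0.0126 0.0254 0.0264] y [-0.0097 -0.0046  0.003 ]
top 0.036 10 x [0.0064 0.007  0.0237 0.0244] y [-0.0106 -0.0099 -0.0086]
top 0.04 6 x [0.0062 0.0072 0.0217 0.0221] y [-0.0117 -0.0112 -0.0098]
top 0.044 6 x [0.0061 0.0064 0.0242 0.0243] y [-0.0123 -0.0116 -0.0103]
top 0.048 8 x [0.0104 0.0104 0.0233 0.0243] y [-0.014  -0.0124 -0.0113]
top 0.052 8 x [0.0081 0.0082 0.0213 0.0218] y [-0.0152 -0.0141 -0.0128]
top 0.056 4 x [0.0149 0.0151 0.0238 0.024 ] y [-0.0155 -0.015  -0.0144]
top 0.06 4 x [0.008  0.0082 0.023  0.024 ] y [-0.0159 -0.0153 -0.0149]
```

The clip is centred (±24.5 mm in x, +16.5/-15.3 mm in y), gaping at its stop. Its origin is about 25 mm ahead of the TCP, with the lips at about 62 mm. Next I carry it over.

Request:
{"name": "jog_arm", "arguments": {
  "targets": [
    [0, -0.08, -0.08, 0, 0, 0],
    [0, -0.24, -0.15, 0, 0, 0],
    [0, -0.42, -0.16, 0, 0, 0],
    [0, -0.6, -0.16, 0, 0, 0],
    [0, -0.75, -0.16, 0, 0, 0],
    [0, -0.86, -0.16, 0, 0, 0],
    [0, -0.9, -0.16, 0, 0, 0],
    [0, -0.9, -0.16, 0, 0, 0]
  ]
}}

```text
clock: 6.3
ee_pos: [0.5269, -0.0, 0.2301]
orientation: [-0.164, 3.137, 0.001]
contact_force: [0.2, 0.4, -0.1]
opening: 0.172
grasp_force: 59.9
```

Request:
{"name": "jog_arm", "arguments": {
  "targets": [
    [0, -0.08, 0, 0, 0, 0.01],
    [0, -0.22, 0, 0, 0, 0.03],
    [0, -0.4, 0, 0, 0, 0.06],
    [0, -0.56, 0, 0, 0, 0.09],
    [0, -0.7, 0, 0, 0, 0.12],
    [-0.01, -0.8, 0, 0, 0, 0.14],
    [-0.02, -0.86, 0, 0, 0, 0.14],
    [-0.02, -0.86, 0, 0, 0, 0.14]
  ]
}}

```text
clock: 7.3
ee_pos: [0.5493, -0.1704, 0.2295]
orientation: [-0.179, -3.136, -0.001]
contact_force: [-0.7, 0.8, -0.9]
opening: 0.174
grasp_force: 59.9
```

```bash
python3 - <<'E'
from h import *
grab('side');grab('top')
go(.55,-.1745,.23,-.114)
for n in('side','top'):
    L,C,uv=clipin(n,hi=.075)
    for z in np.arange(.02,.07,.008):
        t=L[abs(L[:,2]-z)<.004]
        if len(t)>2: print(n,z.round(3),len(t),'x',np.percentile(t[:,0],[0,3,97,100]).round(4),'y',np.percentile(t[:,1],[5,50,95]).round(4))
    P,C,uv=cloud(n)
    q=(P[:,0]>.43)&(P[:,0]<.66)&(P[:,1]>-.23)&(P[:,1]<-.1)&(P[:,2]>.05)&(P[:,2]<.14); Q=P[q]
    for lo in(.05,.08,.11,.125):
        t=Q[(Q[:,2]>lo)&(Q[:,2]<lo+.02)]
        if len(t)<8: continue
        f=np.polyfit(t[:,0],t[:,1],1); r=t[:,1]-np.polyval(f,t[:,0]); t=t[abs(r)<.006]; f=np.polyfit(t[:,0],t[:,1],1)
        print('card',lo,len(t),t[:,0].min().round(4),t[:,0].max().round(4),f[0].round(4),np.polyval(f,.55).round(4),t[:,2].max().round(4))
E
```

```text
7.4 [ 0.5492 -0.1694  0.2296] [-0.007  -0.0247 -0.0018] [ 0.0004 -0.0002  0.0006] 0.17648991490423466 59.919782280921936 [-0.01  0.77 -0.46]
side 0.02 20 x [-0.0117 -0.0099  0.0143  0.0144] y [-0.0068  0.0088  0.0123]
side 0.028 80 x [-0.0251 -0.0244  0.0275  0.0287] y [-0.0073  0.0076  0.0122]
side 0.036 48 x [-0.023  -0.0227  0.0263  0.0269] y [0.0078 0.0102 0.0127]
side 0.044 50 x [-0.0221 -0.0212  0.0261  0.0268] y [-0.0002  0.0121  0.0143]
side 0.052 51 x [-0.0214 -0.021   0.0253  0.0273] y [0.0022 0.0137 0.0167]
side 0.06 46 x [-0.0243 -0.0225  0.0262  0.0264] y [-0.0115  0.0155  0.0179]
card 0.05 217 0.4762 0.6238 -0.1151 -0.1712 0.07
card 0.08 239 0.4764 0.6236 -0.112 -0.171 0.1
card 0.11 272 0.4763 0.6261 -0.1096 -0.172 0.1296
card 0.125 90 0.4767 0.6255 -0.1129 -0.1724 0.1307
top 0.02 32 x [0.0127 0.0142 0.0291 0.0296] y [-0.0086  0.0036  0.0103]
top 0.028 25 x [0.0145 0.0153 0.0292 0.0293] y [-0.0078  0.0036  0.0104]
top 0.036 10 x [0.0065 0.0071 0.0258 0.0265] y [0.0108 0.0114 0.012 ]
top 0.044 12 x [0.0041 0.0047 0.0259 0.026 ] y [0.0123 0.0131 0.014 ]
top 0.052 16 x [0.003  0.004  0.0274 0.0274] y [0.0127 0.0146 0.0156]
top 0.06 13 x [0.0005 0.0013 0.0261 0.0269] y [0.0027 0.0162 0.0171]
card 0.05 22 0.4748 0.531 -0.079 -0.1703 0.0689
card 0.08 22 0.4761 0.5277 -0.1011 -0.1713 0.1
card 0.11 43 0.4751 0.5261 -0.1093 -0.1733 0.1299
card 0.125 47 0.4748 0.5273 -0.1198 -0.1744 0.1334
```

Request:
{"name": "jog_arm", "arguments": {
  "targets": [
    [-0.015, -0.02, 0, 0, 0, 0],
    [-0.015, -0.02, 0, 0, 0, 0],
    [-0.015, -0.02, 0, 0, 0, 0]
  ]
}}

```text
clock: 7.78
ee_pos: [0.5517, -0.1742, 0.2297]
orientation: [-0.178, -3.137, -0.0]
contact_force: [-0.9, 0.0, 0.0]
opening: 0.179
grasp_force: 59.9
```

```bash
python3 -c "
from h import *
go(.552,-.1745,.166,-.114)"
```

```text
7.775 [ 0.5517 -0.1742  0.2297] [-0.0019 -0.0015  0.3186] [ 0.0001 -0.      0.0003] 0.17928000117469023 59.92022752761841 [-0.86  0.01  0.01]
```

Request:
{"name": "jog_arm", "arguments": {
  "targets": [
    [-0.001, -0.001, 0.06, 0, 0, 0],
    [-0.001, -0.001, 0.13, 0, 0, 0],
    [-0.001, -0.001, 0.19, 0, 0, 0],
    [-0.001, -0.001, 0.24, 0, 0, 0],
    [-0.001, -0.001, 0.27, 0, 0, 0],
    [-0.001, -0.001, 0.27, 0, 0, 0]
  ]
}}

```text
clock: 8.52
ee_pos: [0.5516, -0.1746, 0.1751]
orientation: [-0.179, -3.136, -0.001]
contact_force: [0.1, 0.4, -0.9]
opening: 0.178
grasp_force: 59.9
```

```bash
python3 - <<'E'
from h import *
grab('side');grab('top')
go(.552,-.1745,.166,-.114)
out=[]
for n in('side','top'):
    im,_=load(n); p=proj(n,[.552,-.174,.14])[0].astype(int); x,y=p-35; print(p)
    out.append(cv2.resize(im[y:y+70,x:x+70],(400,400),interpolation=cv2.INTER_CUBIC))
    L,C,uv=clipin(n,hi=.075)
    for z in np.arange(.012,.076,.004):
        t=L[abs(L[:,2]-z)<.002]
        if len(t)>2: print(n,z.round(3),len(t),'x',np.percentile(t[:,0],[0,3,97,100]).round(4),'y',np.percentile(t[:,1],[5,50,95]).round(4))
cv2.imwrite('pics/down.png',np.hstack(out)[:,:,::-1])
E
```

```text
8.625 [ 0.552  -0.1748  0.1761] [0.0004 0.0014 0.0507] [-0.0001  0.0005 -0.    ] 0.17510118772929784 59.9198180437088 [-0.03 -0.99 -0.32]
[261 144]
side 0.012 6 x [-0.0101 -0.0081  0.0146  0.0149] y [-0.      0.0131  0.0188]
side 0.016 9 x [-0.01   -0.0085  0.0155  0.0157] y [-0.0069  0.0141  0.0167]
side 0.02 5 x [0.0096 0.0099 0.0164 0.0166] y [-0.0044  0.0096  0.0115]
side 0.024 17 x [-0.0085 -0.0083  0.0285  0.0291] y [-0.005   0.0091  0.0123]
side 0.028 52 x [-0.0256 -0.024   0.0279  0.0292] y [-0.0045  0.0077  0.0126]
side 0.032 17 x [-0.024  -0.0223  0.0275  0.0276] y [0.0082 0.0114 0.0129]
side 0.036 17 x [-0.0169 -0.0154  0.0257  0.0272] y [0.0092 0.0115 0.0133]
side 0.04 24 x [-0.0228 -0.0215  0.025   0.0258] y [0.01   0.0119 0.0151]
side 0.044 21 x [-0.0227 -0.0212  0.0238  0.0253] y [0.0109 0.0131 0.0142]
side 0.048 47 x [-0.0474 -0.0456  0.0441  0.0493] y [-0.0015  0.0053  0.0162]
side 0.052 41 x [-0.0373 -0.0361  0.0464  0.0489] y [-0.0025  0.013   0.018 ]
side 0.056 34 x [-0.0486 -0.0479  0.0478  0.0494] y [-0.0028  0.0051  0.0178]
side 0.06 42 x [-0.0477 -0.0439  0.04
[... 419 characters left out ...]
 0.028 7 x [0.0186 0.0193 0.0295 0.0295] y [0.0001 0.006  0.0113]
top 0.032 3 x [0.0135 0.0138 0.0288 0.0295] y [0.0049 0.0101 0.0112]
top 0.036 3 x [0.0109 0.0112 0.0219 0.0223] y [0.0109 0.0112 0.0121]
top 0.04 6 x [0.0108 0.0111 0.0263 0.0267] y [0.0117 0.0123 0.0131]
top 0.044 18 x [0.0079 0.0126 0.0457 0.048 ] y [-0.0009  0.0013  0.0139]
top 0.048 11 x [0.0099 0.0114 0.0456 0.0457] y [-0.0073  0.0007  0.0142]
top 0.052 12 x [0.0025 0.0034 0.0455 0.0478] y [-0.0051  0.0144  0.0158]
top 0.056 11 x [0.0026 0.0039 0.0329 0.0336] y [-0.0045  0.0152  0.0164]
top 0.06 8 x [0.0043 0.0063 0.0445 0.0496] y [0.0072 0.0168 0.0172]
top 0.072 4 x [0.0347 0.0349 0.0415 0.0417] y [0.0017 0.0021 0.0023]
```

View pics/down.png

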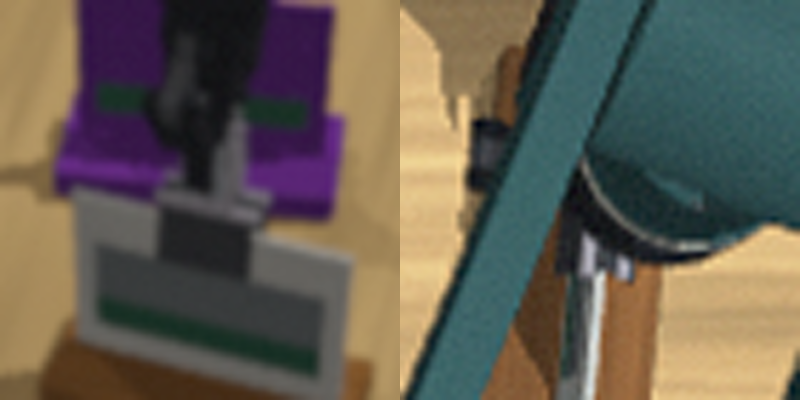

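The clip straddles the card's top edge, seen in the side crop at (205,230), with the print clear on both sides and a gap of about 10 mm each side. I'll descend 9 mm more so the jaws hang well down.

Request:
{"name": "jog_arm", "arguments": {
  "targets": [
    [0, 0.001, 0.02, 0, 0, 0],
    [0, 0.001, 0.04, 0, 0, 0],
    [0, 0.001, 0.045, 0, 0, 0],
    [0, 0.001, 0.045, 0, 0, 0],
    [0, 0.001, 0.045, 0, 0, 0]
  ]
}}

```text
clock: 9.25
ee_pos: [0.5519, -0.1745, 0.1668]
orientation: [0.179, 3.136, -0.0]
contact_force: [0.2, -0.4, -0.1]
opening: 0.174
grasp_force: 59.9
```

```bash
python3 - <<'E'
from h import *
grab('side');grab('top')
go(.552,-.1745,.167,-.114)
out=[]
for n in('side','top'):
    im,_=load(n); x,y=proj(n,[.552,-.174,.14])[0].astype(int)-35
    out.append(cv2.resize(im[y:y+70,x:x+70],(400,400),interpolation=cv2.INTER_CUBIC))
    L,C,uv=clipin(n,hi=.075)
    for z in np.arange(.02,.072,.004):
        t=L[(abs(L[:,2]-z)<.002)]; j=t[abs(t[:,1])>.007]; c=t[(abs(t[:,1])<.006)&(abs(t[:,0])>.029)]
        print(n,z.round(3),'clip',len(j),(np.percentile(j[:,0],[2,98]).round(4),np.median(j[:,1]).round(4)) if len(j) else '','card',len(c),np.median(c[:,1]).round(4) if len(c) else '')
    P,C,uv=cloud(n); q=(P[:,0]>.43)&(P[:,0]<.66)&(P[:,1]>-.2)&(P[:,1]<-.15)&(P[:,2]>.06)&(P[:,2]<.095); print('card y',np.polyfit(P[q,0]-.55,P[q,1],1).round(4))
    q=(P[:,0]>.57)&(P[:,0]<.63)&(P[:,1]>.16)&(P[:,1]<.22)&(P[:,2]>.085)&(P[:,2]<.12); print('small clip',P[q].mean(0).round(4))
cv2.imwrite('pics/fin.png',np.hstack(out)[:,:,::-1])
E
```

```text
9.35 [ 0.5519 -0.1745  0.1669] [-0.0003  0.0001 -0.0006] [ 0.      0.0002 -0.    ] 0.17696080752652016 59.919008016586304 [ 0.63  0.8  -0.96]
side 0.02 clip 5 (array([0.0075, 0.0144]), np.float64(0.0095)) card 0 
side 0.024 clip 15 (array([-0.0144,  0.0259]), np.float64(0.0105)) card 0 
side 0.028 clip 26 (array([-0.0234,  0.0263]), np.float64(0.0115)) card 0 
side 0.032 clip 16 (array([-0.0197,  0.027 ]), np.float64(0.011)) card 0 
side 0.036 clip 20 (array([-0.0221,  0.0243]), np.float64(0.0118)) card 3 0.0039
side 0.04 clip 18 (array([-0.0223,  0.0243]), np.float64(0.012)) card 23 0.0012
side 0.044 clip 27 (array([-0.0213,  0.0255]), np.float64(0.0132)) card 10 0.0032
side 0.048 clip 18 (array([-0.022 ,  0.0263]), np.float64(0.0145)) card 14 0.0023
side 0.052 clip 23 (array([-0.0224,  0.0254]), np.float64(0.0151)) card 17 0.0028
side 0.056 clip 18 (array([-0.0206,  0.0237]), np.float64(0.0161)) card 12 0.0026
side 0.06 clip 21 (array([-0.0214,  0.0253]), np.float64(0.0174)) card 17 0.0022
side 0.064 clip 7 (array([-0.0186,  0.0149]), np.float64(0.0161)) card 13 0.003
side 0.068 cl
[... 370 characters left out ...]
op 0.036 clip 3 (array([0.0147, 0.0212]), np.float64(0.0114)) card 13 0.0003
top 0.04 clip 7 (array([0.0099, 0.0277]), np.float64(0.0124)) card 5 -0.0007
top 0.044 clip 4 (array([0.0093, 0.0229]), np.float64(0.013)) card 2 0.0019
top 0.048 clip 8 (array([0.0072, 0.0271]), np.float64(0.0142)) card 1 0.002
top 0.052 clip 6 (array([0.004, 0.02 ]), np.float64(0.0152)) card 1 0.0022
top 0.056 clip 8 (array([0.0049, 0.0268]), np.float64(0.016)) card 3 0.0021
top 0.06 clip 5 (array([0.0013, 0.0224]), np.float64(0.0168)) card 1 0.0014
top 0.064 clip 1 (array([0.0264, 0.0264]), np.float64(0.0167)) card 2 0.0018
top 0.068 clip 0  card 4 0.0023
card y [-0.0875 -0.1706]
small clip [0.5981 0.1926 0.0977]
```

View pics/fin.png

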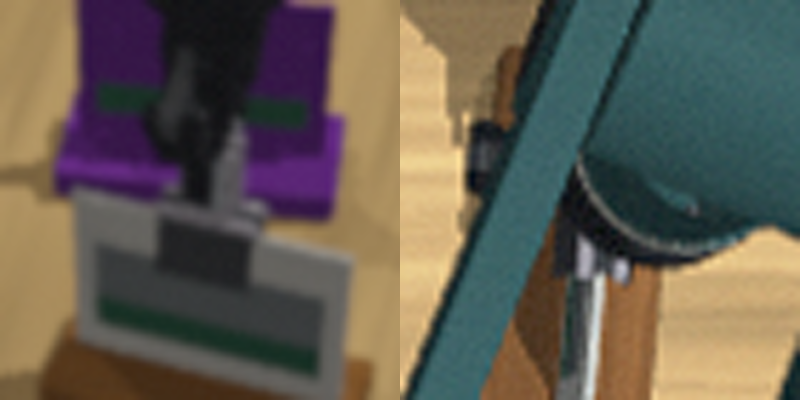

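The final crops show the clip gaping around the card edge at side crop (205,250). The spine is about 6 mm above the edge, the lips are about 26 mm below it, and the card is centred in the gape and has not moved. Handing in.

```bash
python3 -c "
from plant import *
print(sign_off())"
```

```text
the job is handed in; nothing more can be done
None
```

I handed the job in at about 9.4 s with the larger clip held squeezed wide open in the gripper around the middle of the card's top edge, lips about 26 mm down each side and, by the camera measurements, nothing touching the card.

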